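# Stack the small computer cluster on its foot

### The job

Build the cluster tower on the bolted-down foot: first the heavy battery frame, on it the network switch frame, then the computer frame, and last the fan frame on top so that it draws the heat off the computer. Seat each frame fully home on the pegs of the one below before you add the next, setting it down rather than dropping it; either way round will do. Leave the screw jar, the screwdriver and the drive enclosure where they are.

Things in the scene. Friction and masses are not known exactly. Their poses are not given: they have to be found in the camera images.
- foot: Fixed steel plate 156 x 64 x 6 mm bolted to the bench, with four grey posts (18 mm square, centred at x +-55, y +-21 mm). Post shoulders 20 mm above the origin (centre of underside, z up, x lengthwise) carry tapered pegs 9 mm high, 9 mm thick at the foot, 3 mm at the tip. The battery frame's posts sit on these shoulders, pegs in its sockets, 1.5 mm play: frame origin 20 mm above this one.
- battery: Grey frame 128 (x) x 60 (y) mm with two white cells 18 x 65 mm side by side; 240 g. Origin: centre of underside, z up. Rails on the long sides, z 2 to 16 mm, |x| to 46: grip across them (60 mm) at mid-length. Corner posts as on the foot, with sockets below 12 mm square, 11 deep; shoulders at z 36 mm with the same pegs: next frame's origin goes 36 mm above this. Fits either way round.
- netswitch: Same grey frame (128 x 60 mm, same rails to grip, sockets, posts, pegs and origin as the battery frame) with a green board and a row of five metal network jacks, a block 82 mm long, along one long side, tops at z 27 mm; 150 g. Shoulders at z 40 mm: next frame's origin goes 40 mm above this. Fits either way round.
- computer: Same grey frame (128 x 60 mm, same rails to grip, sockets, posts, pegs and origin as the battery frame) with a green single-board computer: finned aluminium heatsink in the middle, two USB blocks and a network jack at one end, tops at z 30 mm; 140 g. Shoulders at z 46 mm: next frame's origin goes 46 mm above this. Fits either way round.
- fan: Same grey frame (128 x 60 mm, same rails to grip, sockets and origin as the battery frame) with a black 50 mm square fan lying flat in the middle, top at z 21 mm; 100 g. Its low posts end smooth at z 16 mm, without pegs: nothing goes on it. Fits either way round.
- jar: Bystander: clear screw jar with black cap, 48 mm in diameter, 55 mm high. Origin at the centre of its underside.
- driver: Bystander: screwdriver with a black handle, 150 mm long, lying on the bench along its x axis.
- drive: Bystander: flat silver drive enclosure 105 x 36 x 14 mm lying on the bench. Origin at the centre of its underside.
Not all that is in view belongs to the job. What is shaped like the battery but red is not meant.

How it is judged:
By the outcome, as a careful person would: the job done as asked, in the order asked, and still so for the second after the job is handed in, with the robot touching nothing.
It also fails if it takes over 115 s, if anything falls off the work surface, if the arm or the gripper's body presses on something with over 40 N, if the wrist force passes 120 N, or if a joint passes its speed limit or range.

### The arm

A 7-joint arm with a two-finger parallel gripper is mounted at the origin on the work surface. World frame = base frame: x ahead of the robot, y to its left, z up, the work surface at z = 0. Lengths are in m, angles in rad, forces in N, time in s.
With the tool pointing down it reaches from about 0.4 to 0.875 m from the base axis. Payload 19.3 kg.
Tool frame: the origin (TCP) lies where the fingers leave the gripper's body, on its centre line; the fingertips stand bot.tip_reach ahead of it and the grasp point (between the pads) lies 54 mm ahead of it (bot.tip_reach is the distance from the TCP to the fingertips, in m); z points along the fingers, y is the line along which they close (so a half turn about z gives the same grasp; the last joint's range is limited). The gripper opens to 85 mm and grips with 20 to 120 N. Pads are 22 mm wide; open, the fingers measure 114 mm over their backs; the gripper's body (76 mm by 85 mm) begins 54 mm behind the grasp point. The pads swing forward as they close: fully open they stand 13 mm farther back than shut.
Start: joints at [1.057, 0.521, -0.036, 1.599, 0.021, 1.021, -0.113], TCP at [0.268, -0.564, 0.304] pointing down, gripper open.
Joint ranges: [-2.91, 2.91], [-0.3, 2.13], [-1.5, 1.42], [0.17, 2.43], [-1.26, 4.41], [0.16, 1.93], [-2.52, 2.52]. Speed limits (rad/s): [1.89, 1.89, 2.39, 2.39, 3.01, 3.01, 3.01].

### API

Orientations are given as [roll, pitch, yaw] about the fixed x, y, z axes, in that order (R = Rz(yaw) Ry(pitch) Rx(roll)).
In Python, from workcell import bot gives the robot as it stands. The module is installed in compiled form; this text tells all that it offers.
- The arm moves only by the shell command python3 -m jog 'ROWS' [FORCE]. ROWS is JSON, a list that holds one entry, the list of rows, each a list of 7 numbers: the shift along the tool's x, y, z in mm, then the turn, a rotation vector about the tool's x, y, z in rad, then the opening, from 0 (shut) to 1 (fully open). In form: [[[tx, ty, tz, wx, wy, wz, fingers], ...]]. A call has 1 to 5 rows; each row shifts and turns the commanded pose from where the row before left it, along the tool's axes as they then stand; what a row does not reach is not made up. A row lasts 1/10 s, in which the tool goes at most 50 mm and 8.59 degrees, less where a joint would pass 70% of its speed; a pose out of reach is approached as far as the arm can. A call is refused whole if a number of a shift passes 50 or a number of a turn 0.15, either way. A call with a gripper value outside its range is refused whole. The fingers move at their own pace and stop on an object; FORCE is the grip in N (left out, the last holds). Time passes only in rows, so rows that do not move let the fingers close. It gives the time, the measured TCP pose, the force, the opening and the grip force at its end, in the units of the state.
- bot.observe(): the state, without advancing time (a new reading comes with each control period).
- bot.grab_frame(name): name is "scene" or "top" or "wrist"; returns a dict with "img" (420x560x3 uint8, red, green, blue), "intrinsics" (3x3 intrinsics, pixels), "k1" (the pictures are not rectified: a ray, as slopes to the right and down, at radius r is drawn at 1 + k1 r^2 times it, then the intrinsics apply), "R" (3x3) and "t" (3): a world point X has camera coordinates R X + t; the wrist camera has in their place "tool_from_camera" (4x4, takes a point from camera to tool coordinates, whose origin is the TCP and whose axes are the flange's). Camera axes: x right, y down, z forward; pixel columns grow to the right and rows downward; lengths in m; the calibration is good to about 2 mm. A picture is of the moment at which its call begins: read the wrist's pose just before it. There is no depth.
- bot.job_done(): hands the job in; it is judged then, once.
Trained networks look in a picture, given as the dict that the camera call returned (one of the last four; its "shot" number tells which), for a name from the list of things; names that differ only in an ending like _2 or _b are one class to them, and where a whole thing is asked for, a point or a joint stands for the part that bears it (a point fixed in the world has none). Each returns a list of dicts, best first, with "conf" (0 to 1); they miss things now and then, are a little off and sometimes report something else, mostly with a low value. They report only what shows in the picture. A call takes as long as a camera call. They do not tell look-alikes from the thing itself.
- bot.trace(query, picture): "region" (420x560 bool, what is visible of it).
- bot.spot_point(query, picture): "xyz" ([x, y, z] in m, in world coordinates, good to about 4 mm: a listed point, or the origin of a listed thing).
The state is a dict: "clock": time; "qpos": joint angles; "qd": joint speeds; "joint_efforts": joint torques, N m; "position": TCP position; "tool_rot": TCP orientation; "force": force on the tool from outside, world axes, zero at the start; "moment": the same for the moment, N m; "grip_width": finger opening in m; "finger_force": force on a finger pad.
Only numpy, scipy, OpenCV 4.12 (cv2) and the standard library are available. Lean on these libraries where they do the work, as an engineer would, in place of code of your own. Each camera call takes 0.05 s, during which the arm holds its last target. There are 200 camera calls.

## Working session

There is one attempt and no reset: what is moved stays moved. The work goes in short steps, Python scripts to look and compute and a shell command to move; the robot and the scene stay as the last step left them, time stands still between calls to the robot, and variables do not carry over. Pictures are saved under pics/ and viewed, at most 14 in all, crops included, and the job is handed in when it is done.

```bash
mkdir -p pics
cat > h.py <<'E'
import numpy as np, cv2
from workcell import bot
from scipy.spatial.transform import Rotation as Ro
def save(f,n,crop=None,s=1):
    im=cv2.cvtColor(f["img"],cv2.COLOR_RGB2BGR)
    if crop: im=im[crop[1]:crop[3],crop[0]:crop[2]]
    if s!=1: im=cv2.resize(im,None,fx=s,fy=s,interpolation=cv2.INTER_CUBIC)
    cv2.imwrite("pics/%s.png"%n,im)
def ext(f,st):
    "R,t world->cam"
    if "R" in f: return np.array(f["R"]),np.array(f["t"])
    T=np.eye(4);T[:3,:3]=Ro.from_euler('xyz',st["tool_rot"]).as_matrix();T[:3,3]=st["position"]
    M=np.linalg.inv(T@np.array(f["tool_from_camera"]));return M[:3,:3],M[:3,3]
def proj(f,st,X):
    R,t=ext(f,st);c=np.atleast_2d(X)@R.T+t;s=c[:,:2]/c[:,2:]
    s=s*(1+f["k1"]*(s**2).sum(1,keepdims=True));K=np.array(f["intrinsics"])
    return s@K[:2,:2].T+K[:2,2]
def unproj(f,st,px,z):
    R,t=ext(f,st);K=np.array(f["intrinsics"]);d=(np.atleast_2d(px).astype(float)-K[:2,2])@np.linalg.inv(K[:2,:2]).T
    s=d.copy()
    for _ in range(20): s=d/(1+f["k1"]*(s**2).sum(1,keepdims=True))
    D=np.c_[s,np.ones(len(s))]@R; C=-R.T@t
    return C+D*((z-C[2])/D[:,2])[:,None]
E
python3 - <<'E'
from h import *
st=bot.observe();print({k:np.round(v,3).tolist() for k,v in st.items()},bot.tip_reach)
for n in ("top","scene"):
    f=bot.grab_frame(n);save(f,n+"0",s=1.4)
    for q in "foot battery netswitch computer fan jar driver drive".split():
        for r in bot.spot_point(q,f):
            if r["conf"]>.2: print(n,q,np.round(r["xyz"],3),round(r["conf"],2),proj(f,st,r["xyz"]).round())
E
```

```text
{'clock': 0.0, 'qpos': [1.057, 0.522, -0.036, 1.6, 0.021, 1.021, -0.113], 'qd': [-0.001, -0.0, -0.001, -0.002, 0.0, -0.001, -0.002], 'joint_efforts': [-0.002, -92.709, 1.979, -36.993, 0.018, 0.008, 0.0], 'position': [0.268, -0.564, 0.303], 'tool_rot': [-3.141, 0.0, 0.444], 'force': [0.167, 0.02, 0.357], 'moment': [0.044, 0.019, -0.003], 'finger_force': 0.0, 'grip_width': 0.085} 0.0726
top foot [ 0.605 -0.165  0.002] 0.58 [[336. 195.]]
top battery [0.442 0.195 0.001] 0.97 [[192. 289.]]
top battery [ 0.626  0.191 -0.   ] 0.78 [[185. 210.]]
top netswitch [ 0.466  0.001 -0.002] 0.84 [[275. 265.]]
top computer [ 0.451 -0.336 -0.   ] 0.66 [[421. 248.]]
top fan [ 0.437  0.354 -0.002] 0.55 [[122. 302.]]
top jar [ 0.467  0.002 -0.002] 0.67 [[275. 265.]]
top driver [ 0.682 -0.383 -0.002] 0.68 [[417. 152.]]
top drive [ 0.684  0.008 -0.   ] 0.97 [[258. 175.]]
scene foot [ 0.609 -0.164 -0.001] 0.78 [[197. 251.]]
scene battery [0.628 0.195 0.002] 0.95 [[356. 226.]]
scene battery [ 0.441  0.197 -0.001] 0.75 [[326. 180.]]
scene battery [ 0.446 -0.337  0.002] 0.38 [[112. 216.]]
scene netswitch [ 0.46  -0.001 -0.003] 0.72 [[254. 198.]]
scene computer [ 0.448 -0.337  0.003] 0.83 [[112. 216.]]
scene computer [0.659 0.377 0.002] 0.38 [[433. 221.]]
scene fan [0.434 0.356 0.001] 0.93 [[381. 169.]]
scene jar [0.662 0.379 0.004] 0.56 [[435. 221.]]
scene driver [ 0.676 -0.383  0.002] 0.77 [[ 89. 295.]]
scene drive [ 0.679  0.011 -0.001] 0.73 [[286. 259.]]
```

View pics/top0.png

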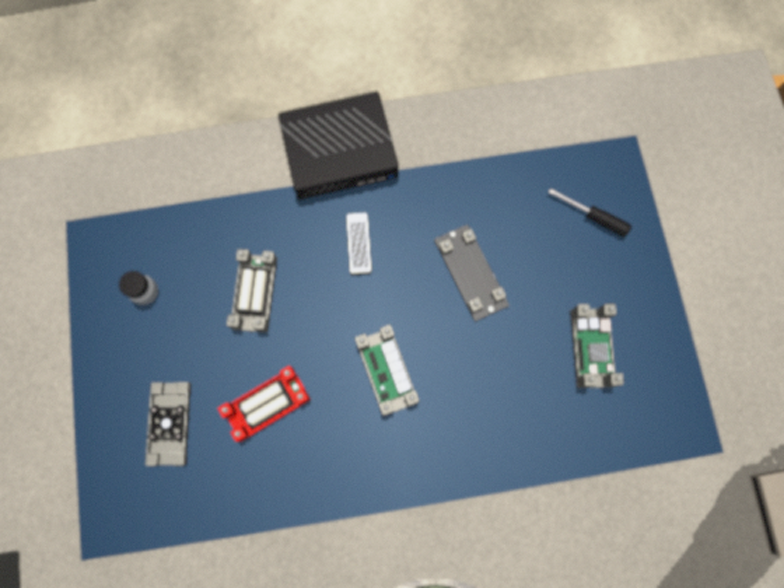

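Run:
```python
from h import *
st=bot.observe();f=bot.grab_frame("top")
save(f,"batcrop",(130,150,290,330),3.3)
for q,z in (("foot",.02),("battery",.036),("netswitch",.03),("computer",.04),("fan",.018)):
    for r in bot.trace(q,f)[:3]:
        if r["conf"]<.3: continue
        c,_=cv2.findContours(r["region"].astype(np.uint8),0,1);c=max(c,key=cv2.contourArea)[:,0]
        p=unproj(f,st,c,z)[:,:2]*1000
        b=cv2.minAreaRect(p.astype(np.float32));bp=cv2.boxPoints(b)
        e=[bp[1]-bp[0],bp[2]-bp[1]];e=max(e,key=np.linalg.norm)
        print(q,round(r["conf"],2),np.round(b[0]),np.round(b[1]),"long axis yaw",round(np.degrees(np.arctan2(e[1],e[0]))%180,1))
```

```text
foot 0.56 [ 603. -163.] [157.  66.] long axis yaw 14.8
battery 0.96 [443. 195.] [ 65. 132.] long axis yaw 112.5
battery 0.74 [623. 193.] [ 65. 131.] long axis yaw 165.8
netswitch 0.88 [466.   0.] [131.  61.] long axis yaw 11.5
computer 0.56 [ 449. -331.] [ 76. 129.] long axis yaw 170.7
fan 0.56 [438. 352.] [ 69. 130.] long axis yaw 171.1
```

View pics/batcrop.png

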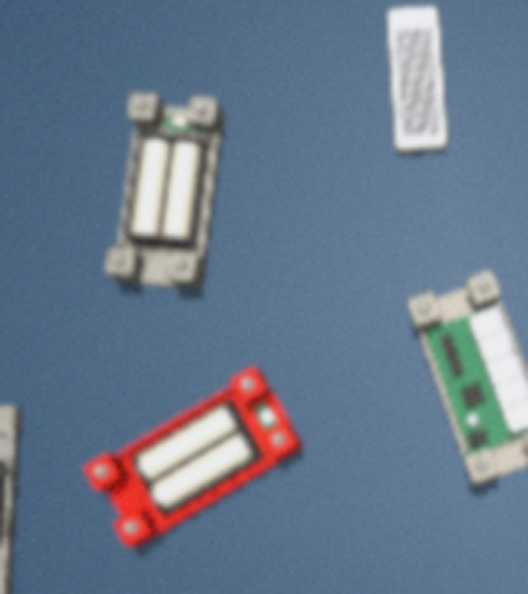

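Candidates for battery: red one at (188,289) and grey one at (181,208). The crop confirms the grey one at about (0.625, 0.192), since the battery frame is described as grey with two white cells. The foot is the dark plate at (336,195).

```bash
cat >> h.py <<'E'
def plan(x,y,z,deg):
    st=bot.observe();R=Ro.from_euler('xyz',st["tool_rot"]);p=np.array(st["position"])
    yaw=np.radians(deg);G=Ro.from_euler('xyz',[np.pi,0,yaw])
    w=(R.inv()*G).as_rotvec();s=G.inv().apply(np.array([x,y,z])-p)*1000
    print("t",round(st["clock"],1),"TURN",w.round(3),"then SHIFT mm",s.round(1),"rows",np.ceil(np.linalg.norm(s)/50),"F",np.round(st["force"],1),"grip",round(st["grip_width"],4),round(st["finger_force"],1))
def look(q,n=2,cam="wrist",zs=None,name=None):
    "mean spot_point xyz and yaw of the traced contour at height zs"
    P=[]
    for _ in range(n):
        st=bot.observe();f=bot.grab_frame(cam)
        r=bot.spot_point(q,f)[:1];P+=[a["xyz"] for a in r if a["conf"]>.3]
        m=bot.trace(q,f)[:1]
        if m and zs is not None:
            c,_=cv2.findContours(m[0]["region"].astype(np.uint8),0,1);c=max(c,key=cv2.contourArea)[:,0]
            b=cv2.minAreaRect((unproj(f,st,c,zs)[:,:2]*1000).astype(np.float32));bp=cv2.boxPoints(b)
            e=max([bp[1]-bp[0],bp[2]-bp[1]],key=np.linalg.norm)
            print(q,"rect",np.round(b[0],1),np.round(b[1],1),"yaw",round((np.degrees(np.arctan2(e[1],e[0]))+90)%180-90,1),round(m[0]["conf"],2))
    if name: save(f,name)
    if P: print(q,"spot",np.round(P,4).tolist())
    return f,st
E
python3 -m jog '[[[0,0,0,0,0,0.138,1],[0,0,0,0,0,0.138,1],[0,0,0,0,0,0.138,1],[0,0,0,0,0,0.138,1],[0,0,0,0,0,0.138,1]]]'
python3 -c "
from h import *
plan(.625,.192,.30,-14.2);look('foot',2,'scene');look('foot',2,'top')"
```

```text
clock: 1.7
position: [0.2684, -0.5645, 0.3039]
tool_rot: [-3.142, -0.0, -0.252]
force: [-0.2, -0.5, -0.3]
grip_width: 0.0852
finger_force: 0.0
t 1.7 TURN [-0.    -0.    -0.004] then SHIFT mm [ 160.2 -820.8    3.9] rows 17.0 F [-0.2 -0.5 -0.3] grip 0.0852 0.0
foot spot [[0.6079, -0.1626, -0.0], [0.6067, -0.1619, 0.003]]
foot spot [[0.604, -0.1653, 0.002], [0.6032, -0.164, 0.0032]]
```

```bash
for i in 1 2 3; do python3 -m jog '[[[8,-41,0,0,0,0,1],[8,-41,0,0,0,0,1],[8,-41,0,0,0,0,1],[8,-41,0,0,0,0,1],[8,-41,0,0,0,0,1]]]' >/dev/null; done
python3 -m jog '[[[8,-41,0,0,0,0,1],[8,-41,0,0,0,0,1],[8,-41,0,0,0,0,1],[8,-41,0,0,0,0,1],[0,0,0,0,0,0,1]]]'
python3 -c "
from h import *
plan(.625,.192,.30,-14.2);f,st=look('battery',2,zs=.036,name='w1');
for r in bot.trace('battery',f): print(r['conf'],r['region'].sum())
plan(.625,.192,.30,-14.2)"
```

```text
clock: 4.3
position: [0.6062, 0.1599, 0.3033]
tool_rot: [-3.139, 0.001, -0.24]
force: [-1.0, 0.0, -0.3]
grip_width: 0.0853
finger_force: 0.0
t 4.3 TURN [-0.002  0.001  0.008] then SHIFT mm [ 10.3 -35.8   3.3] rows 1.0 F [-1.   0.  -0.3] grip 0.0853 0.0
battery rect [630.5 196.2] [ 61.1 128.6] yaw -13.5 0.66
battery rect [453.5 196.5] [ 76.7 136.3] yaw -67.9 0.85
battery spot [[0.629, 0.1971, -0.0018], [0.6268, 0.194, -0.0004]]
0.85 6541
0.61 8315
t 4.7 TURN [ 0. -0.  0.] then SHIFT mm [  9.2 -42.6   4.2] rows 1.0 F [-0.4 -0.7  0.3] grip 0.0853 0.0
```

View pics/w1.png

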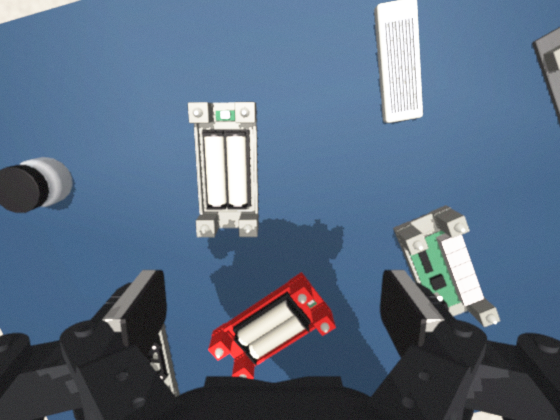

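View: grey battery with its pegs at about (201,112), (246,112), (204,230), (247,230), already nearly aligned with the gripper. The red one is at (270,325) and isn't the one meant.

```bash
python3 -c "
from h import *
st=bot.observe();f=bot.grab_frame('wrist')
p=unproj(f,st,[(201,112),(246,112),(204,230),(247,230)],.045);print(p.round(4),p.mean(0))
c=p.mean(0);plan(c[0],c[1],.12,-13.7)"
```

```text
[[0.6877 0.1989 0.045 ]
 [0.678  0.1605 0.045 ]
 [0.5824 0.2285 0.045 ]
 [0.5723 0.1884 0.045 ]] [0.63013973 0.19408476 0.045     ]
t 4.7 TURN [-0.    -0.    -0.008] then SHIFT mm [ 14.1 -45.6 184.2] rows 4.0 F [0.2 0.3 0.4] grip 0.0856 0.0
```

```bash
python3 -m jog '[[[7,-23,0,0,0,0.005,1],[7,-23,25,0,0,0,1],[0,0,40,0,0,0,1],[0,0,40,0,0,0,1],[0,0,40,0,0,0,1]]]' >/dev/null
python3 -m jog '[[[0,0,35,0,0,0,1],[0,0,25,0,0,0,1],[0,0,15,0,0,0,1],[0,0,8,0,0,0,1],[0,0,0,0,0,0,1]]]'
python3 -c "
from h import *
plan(.629,.195,.074,-14.5)"
```

```text
clock: 5.7
position: [0.6305, 0.195, 0.0758]
tool_rot: [3.141, 0.0, -0.251]
force: [-0.5, 0.3, -0.3]
grip_width: 0.0856
finger_force: 0.0
t 5.7 TURN [0.    0.    0.002] then SHIFT mm [-1.5  0.4  1.8] rows 1.0 F [-0.5  0.3 -0.3] grip 0.0856 0.0
```

```bash
python3 -m jog '[[[0,0,1.5,0,0,0,0],[0,0,0,0,0,0,0],[0,0,0,0,0,0,0],[0,0,0,0,0,0,0],[0,0,0,0,0,0,0]]]' 70
python3 -m jog '[[[0,0,0,0,0,0,0],[0,0,0,0,0,0,0],[0,0,-10,0,0,0,0],[0,0,-20,0,0,0,0],[0,0,0,0,0,0,0]]]'
python3 -c "
from h import *
f,st=look('battery',1,zs=.06,name='w2')"
```

```text
clock: 6.2
position: [0.6311, 0.1953, 0.0761]
tool_rot: [-3.141, -0.001, -0.251]
force: [-2.8, -2.4, 10.2]
grip_width: 0.0577
finger_force: 73.9
clock: 6.7
position: [0.6319, 0.1955, 0.1076]
tool_rot: [-3.139, -0.003, -0.251]
force: [0.4, 0.2, -1.8]
grip_width: 0.0576
finger_force: 76.2
battery rect [648. 193.] [64.4 96. ] yaw -13.6 0.77
battery spot [[0.6265, 0.1974, 0.0314]]
```

View pics/w2.png

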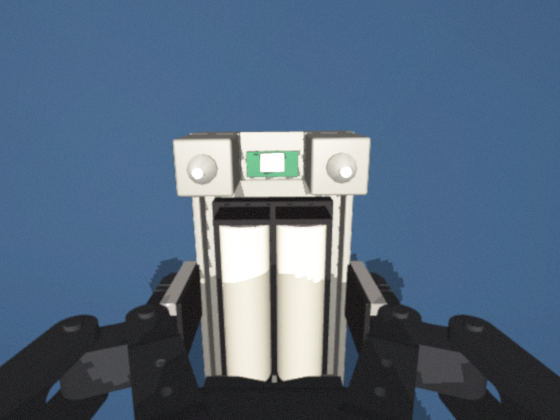

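Held: near pegs at about (202,170) and (342,170), cells level between the fingers. Now I work out the offset in hand and the path to the foot.

```bash
cat >> h.py <<'E'
def inhand(f,st,px,dz,peg):
    "px: two far pegs (left,right) ; frame origin world z dz ; peg height above origin"
    p=unproj(f,st,px,dz+peg);R=Ro.from_euler('xyz',st["tool_rot"])
    q=R.inv().apply(p-st["position"])*1000
    print("pegs in tool mm",q.round(1).tolist(),"dist",np.linalg.norm(q[0]-q[1]).round(1),"offset x",(q[:,0].mean()-55).round(1),"y",q[:,1].mean().round(1))
E
python3 -c "
from h import *
st=bot.observe();f=bot.grab_frame('wrist')
inhand(f,st,[(202,169),(342,169)],.0315,.042)
plan(.605,-.164,.20,14.8)"
python3 -m jog '[[[0,0,-30,0,0,-0.14,0],[0,0,-40,0,0,-0.14,0],[0,0,-40,0,0,-0.14,0],[0,0,0,0,0,-0.087,0],[0,0,0,0,0,0,0]]]'
python3 -c "
from h import *
plan(.605,-.164,.2175,14.8)"
```

```text
pegs in tool mm [[54.1, -21.4, 30.9], [54.1, 18.2, 30.9]] dist 39.6 offset x -0.9 y -1.6
t 6.9 TURN [ 0.     0.001 -0.51 ] then SHIFT mm [-116.2  340.7  -96. ] rows 8.0 F [-0.3  0.3 -1.7] grip 0.058 76.2
clock: 7.4
position: [0.6307, 0.1949, 0.2147]
tool_rot: [-3.141, -0.001, 0.257]
force: [0.2, -0.4, -3.3]
grip_width: 0.0579
finger_force: 76.3
t 7.4 TURN [-0.    -0.001 -0.001] then SHIFT mm [-116.5  340.4   -2.8] rows 8.0 F [ 0.2 -0.4 -3.3] grip 0.0579 76.3
```

```bash
python3 -m jog '[[[-26,38,0,0,0,0,0],[-26,38,0,0,0,0,0],[-26,38,0,0,0,0,0],[-26,38,0,0,0,0,0],[-26,38,0,0,0,0,0]]]' >/dev/null
python3 -m jog '[[[-26,38,0,0,0,0,0],[-26,38,0,0,0,0,0],[-26,38,0,0,0,0,0],[-26,36,0,0,0,0,0],[0,0,0,0,0,0,0]]]'
python3 -c "
from h import *
look('foot',2,zs=.02,name='w3')
plan(.605,-.164,.2175,14.8)"
```

```text
clock: 8.4
position: [0.4869, -0.1987, 0.213]
tool_rot: [3.141, 0.004, 0.245]
force: [0.7, 0.9, -3.0]
grip_width: 0.0575
finger_force: 76.3
foot rect [ 580.6 -172.9] [84.6 60.8] yaw 15.9 0.57
foot rect [ 585.7 -171.8] [82.7 63. ] yaw 14.6 0.89
foot spot [[0.6059, -0.1659, -0.0043], [0.6061, -0.1649, -0.0027]]
t 8.7 TURN [-0.001  0.    -0.002] then SHIFT mm [117.8   2.4  -3.5] rows 3.0 F [ 0.6 -0.6 -2. ] grip 0.0576 76.3
```

View pics/w3.png

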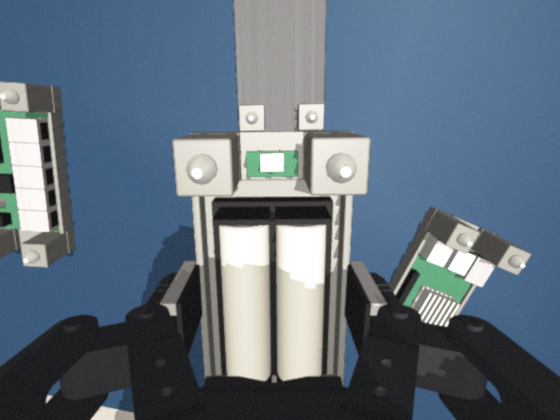

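The picture shows the foot's near pegs at (251,117) and (311,117), with its axis parallel to the held frame.

```bash
python3 -c "
from h import *
st=bot.observe();f=bot.grab_frame('wrist')
p=unproj(f,st,[(251,117),(311,117)],.026)
R=Ro.from_euler('xyz',st['tool_rot']);q=R.inv().apply(p-st['position'])*1000
print(q.round(1),p.round(4),'world center',p.mean(0)+.055*R.apply([1,0,0]))
inhand(f,st,[(202,169),(342,169)],.1415,.042)
"
```

```text
[[ 65.9 -15.7 188. ]
 [ 65.9  25.8 187.9]] [[ 0.5501 -0.1597  0.026 ]
 [ 0.5607 -0.1998  0.026 ]] world center [ 0.60858167 -0.16576802  0.02597923]
pegs in tool mm [[54.6, -20.5, 30.5], [54.7, 18.9, 30.4]] dist 39.4 offset x -0.3 y -0.8
```

```bash
python3 -m jog '[[[40,2,0,0,0,0,0],[40,2,0,0,0,0,0],[40,1.2,0,0,0,0,0],[0,0,30,0,0,0,0],[0,0,40,0,0,0,0]]]' >/dev/null
python3 -m jog '[[[0,0,20,0,0,0,0],[0,0,10,0,0,0,0],[0,0,5,0,0,0,0],[0,0,0,0,0,0,0],[0,0,0,0,0,0,0]]]'
python3 -c "
from h import *
plan(.608,-.1658,.0961,14.5)
f=bot.grab_frame('scene');save(f,'s1',(110,170,290,310),3.5)"
```

```text
clock: 9.75
position: [0.6081, -0.1677, 0.1105]
tool_rot: [3.141, -0.001, 0.256]
force: [0.1, -0.2, -2.4]
grip_width: 0.0579
finger_force: 76.2
t 9.8 TURN [ 0.001 -0.001  0.003] then SHIFT mm [ 0.4 -1.9 14.4] rows 1.0 F [ 0.1 -0.2 -2.4] grip 0.0579 76.2
```

View pics/s1.png

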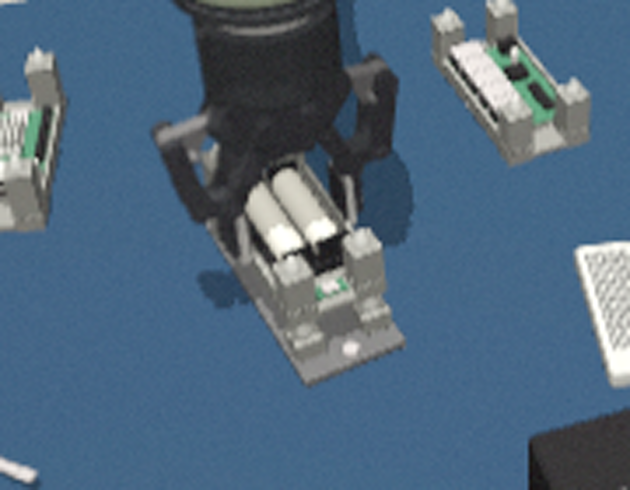

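The crop shows the battery frame hovering over the foot posts, crop pixels (308,335) and (375,300). I'll lower it gently and watch the force.

```bash
python3 -m jog '[[[0,-0.5,4,0,0,0,0],[0,0,4,0,0,0,0],[0,0,0,0,0,0,0]]]' 
python3 -m jog '[[[0,0,3,0,0,0,0],[0,0,3,0,0,0,0],[0,0,0,0,0,0,0]]]'
```

```text
clock: 10.1
position: [0.6072, -0.1672, 0.1009]
tool_rot: [-3.141, 0.001, 0.256]
force: [0.9, 0.4, -1.9]
grip_width: 0.0575
finger_force: 76.3
clock: 10.4
position: [0.6075, -0.1672, 0.0961]
tool_rot: [3.141, -0.0, 0.256]
force: [-4.6, 2.0, 13.8]
grip_width: 0.0574
finger_force: 78.0
```

```bash
python3 -m jog '[[[0,0,0,0,0,0,0.6],[0,0,0,0,0,0,1],[0,0,0,0,0,0,1],[0,0,0,0,0,0,1],[0,0,-20,0,0,0,1]]]' 
python3 -m jog '[[[0,0,-40,0,0,0,1],[0,0,-50,0,0,0,1],[0,0,-50,0,0,0,1],[0,0,-40,0,0,0.05,1],[0,0,0,0,0,0,1]]]' 
python3 -c "
from h import *
plan(.44,0,.30,11.9)
f,st=look('battery',1,'scene');save(f,'s2',(110,170,290,310),3.5)
for r in bot.spot_point('battery',f): print(r)"
```

```text
clock: 10.9
position: [0.6063, -0.1669, 0.1134]
tool_rot: [-3.14, 0.003, 0.256]
force: [0.1, 0.3, 0.6]
grip_width: 0.0855
finger_force: 0.0
clock: 11.4
position: [0.6091, -0.1675, 0.3012]
tool_rot: [3.138, -0.008, 0.204]
force: [-0.3, -0.5, -0.8]
grip_width: 0.0852
finger_force: 0.0
t 11.4 TURN [ 0.003 -0.008 -0.004] then SHIFT mm [-130.9 -198.8    1.2] rows 5.0 F [-0.3 -0.5 -0.8] grip 0.0852 0.0
battery spot [[0.6011, -0.1672, 0.0206]]
{'xyz': [0.6011, -0.1672, 0.0206], 'conf': 0.96}
{'xyz': [0.4409, 0.1959, -0.0015], 'conf': 0.74}
{'xyz': [0.4474, -0.3378, 0.0039], 'conf': 0.52}
```

View pics/s2.png

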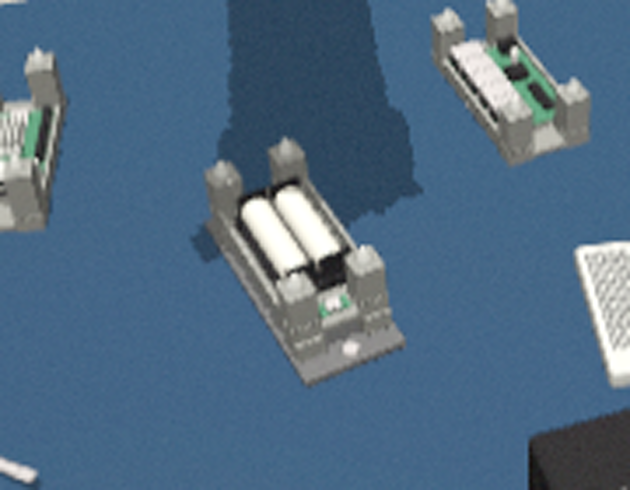

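The battery is seated on the foot at crop pixels (295,260) and its posts meet the foot posts. Netswitch next.

```bash
python3 -m jog '[[[-22,-33,0,0,0,0,1],[-22,-33,0,0,0,0,1],[-22,-33,0,0,0,0,1],[-22,-33,0,0,0,0,1],[-22,-33,0,0,0,0,1]]]' >/dev/null
python3 -m jog '[[[-21,-33,0,0,0,0,1],[0,0,0,0,0,0,1],[0,0,0,0,0,0,1]]]' >/dev/null
python3 -c "
from h import *
plan(.466,0,.079,11.5)
f,st=look('netswitch',2,zs=.038,name='w4')
for r in bot.trace('netswitch',f): print(r['conf'],cv2.boundingRect(r['region'].astype(np.uint8)))"
```

```text
t 12.4 TURN [-0.     0.001  0.006] then SHIFT mm [ 27.    5.6 215.9] rows 5.0 F [-0.6 -0.2 -0.2] grip 0.0853 0.0
netswitch rect [466.2   0.8] [128.1  61.1] yaw 11.1 0.68
netswitch rect [466.    0.8] [127.9  60.8] yaw 11.1 0.71
netswitch spot [[0.4646, 0.0007, 0.0012], [0.4674, -0.0014, -0.0009]]
0.71 (244, 85, 71, 143)
```

View pics/w4.png

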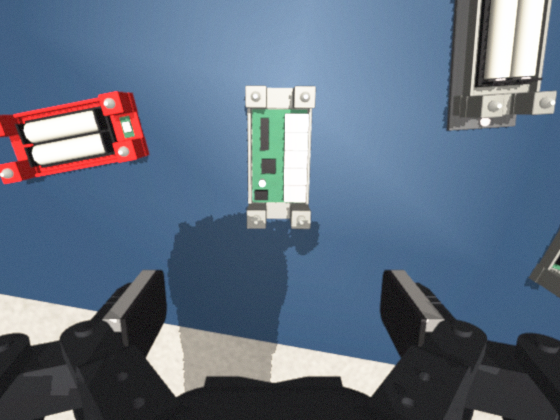

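The netswitch is at pixels (245–315, 85–228), centre (0.466, 0.001), with clear space around it.

```bash
python3 -m jog '[[[14,2.5,0,0,0,0.012,1],[13,2.5,30,0,0,0,1],[0,0,45,0,0,0,1],[0,0,45,0,0,0,1],[0,0,40,0,0,0,1]]]' >/dev/null
python3 -m jog '[[[0,0,30,0,0,0,1],[0,0,18,0,0,0,1],[0,0,9,0,0,0,1],[0,0,0,0,0,0,1],[0,0,0,0,0,0,1]]]'
python3 -c "
from h import *
plan(.466,0.0008,.0775,11.1)"
```

```text
clock: 13.75
position: [0.4666, 0.0003, 0.079]
tool_rot: [3.142, -0.001, 0.194]
force: [-0.8, 0.4, 1.0]
grip_width: 0.0853
finger_force: 0.0
t 13.8 TURN [ 0.    -0.001 -0.   ] then SHIFT mm [-0.5 -0.6  1.5] rows 1.0 F [-0.8  0.4  1. ] grip 0.0853 0.0
```

```bash
python3 -m jog '[[[0,0,2,0,0,0,0],[0,0,0,0,0,0,0],[0,0,0,0,0,0,0],[0,0,0,0,0,0,0],[0,0,0,0,0,0,0]]]' 70
python3 -m jog '[[[0,0,0,0,0,0,0],[0,0,0,0,0,0,0],[0,0,-10,0,0,0,0],[0,0,-40,0,0,0,0],[0,0,-50,0,0,-0.06,0]]]'
python3 -m jog '[[[0,0,-40,0,0,0,0],[0,0,-30,0,0,0,0],[0,0,0,0,0,0,0]]]'
python3 -c "
from h import *
c=np.array([.6075,-.1672])-.12*np.array([np.cos(.256),np.sin(.256)])
plan(*c,.25,14.67)"
```

```text
clock: 14.25
position: [0.4666, 0.0003, 0.0776]
tool_rot: [3.141, -0.001, 0.194]
force: [-4.8, -0.3, 20.8]
grip_width: 0.0579
finger_force: 70.0
clock: 14.75
position: [0.4652, 0.0004, 0.1771]
tool_rot: [-3.141, 0.003, 0.254]
force: [1.2, -1.0, -1.3]
grip_width: 0.0574
finger_force: 76.2
clock: 15.05
position: [0.4674, 0.0002, 0.2506]
tool_rot: [3.14, -0.006, 0.253]
force: [-0.4, 0.4, -2.5]
grip_width: 0.0573
finger_force: 76.2
t 15.1 TURN [ 0.002 -0.006 -0.003] then SHIFT mm [-26.8 197.5   0.6] rows 4.0 F [-0.4  0.4 -2.5] grip 0.0573 76.2
```

```bash
python3 -m jog '[[[-6,40,0,0,0,0,0],[-6,40,0,0,0,0,0],[-5,40,0,0,0,0,0],[-5,40,0,0,0,0,0],[-5,37,0,0,0,0,0]]]' >/dev/null
python3 -m jog '[[[0,0,0,0,0,0,0],[0,0,0,0,0,0,0]]]'
python3 -c "
from h import *
f,st=look('battery',1,name='w5')
plan(.6075,-.1672,.25,14.67)"
```

```text
clock: 15.75
position: [0.489, -0.1977, 0.2459]
tool_rot: [-3.141, 0.001, 0.252]
force: [0.2, 1.2, -1.3]
grip_width: 0.0574
finger_force: 76.2
battery spot [[0.6053, -0.169, 0.0219]]
t 15.9 TURN [-0.     0.    -0.001] then SHIFT mm [121.5   1.9  -3.7] rows 3.0 F [ 0.4  0.4 -1.6] grip 0.0572 76.2
```

View pics/w5.png

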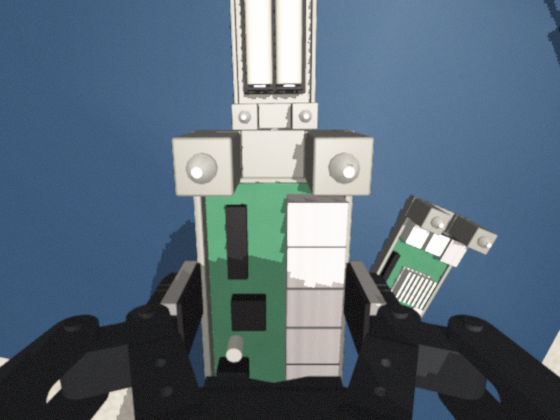

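Battery's near pegs show at (244,116) and (306,116), the held frame's pegs at (202,168) and (344,168).

```bash
python3 -c "
from h import *
st=bot.observe();f=bot.grab_frame('wrist')
p=unproj(f,st,[(244.5,116),(305.5,116)],.062)
R=Ro.from_euler('xyz',st['tool_rot']);q=R.inv().apply(p-st['position'])*1000
print(q.round(1),'target tool x,y',q[:,0].mean()+55,q[:,1].mean(),st['position'])
inhand(f,st,[(202,168),(344,168)],st['position'][2]-.0776,.046)
plan(.6075,-.1672,.1336,14.67)"
```

```text
[[ 66.6 -19.9 184.3]
 [ 66.6  21.6 184.2]] target tool x,y 121.60976547538726 0.8348966736742796 [ 0.48943068 -0.19611418  0.24626565]
pegs in tool mm [[54.8, -20.7, 31.6], [54.8, 19.6, 31.6]] dist 40.4 offset x -0.2 y -0.5
t 15.9 TURN [-0.     0.    -0.001] then SHIFT mm [121.4   1.9 112.8] rows 4.0 F [ 0.1 -0.3 -1.3] grip 0.0574 76.2
```

```bash
python3 -m jog '[[[40,0.6,0,0,0,0,0],[41,0.5,0,0,0,0,0],[40.5,0.5,0,0,0,0,0],[0,0,30,0,0,0,0],[0,0,30,0,0,0,0]]]' >/dev/null
python3 -m jog '[[[0,0,20,0,0,0,0],[0,0,12,0,0,0,0],[0,0,6,0,0,0,0],[0,0,0,0,0,0,0],[0,0,0,0,0,0,0]]]'
python3 -c "
from h import *
plan(.6075,-.1672,.1336,14.67)"
```

```text
clock: 16.95
position: [0.608, -0.1682, 0.1494]
tool_rot: [3.141, -0.001, 0.254]
force: [1.0, 0.1, -2.1]
grip_width: 0.0571
finger_force: 76.2
t 16.9 TURN [ 0.001 -0.001 -0.002] then SHIFT mm [-0.2 -1.1 15.8] rows 1.0 F [ 1.   0.1 -2.1] grip 0.0571 76.2
```

```bash
python3 -m jog '[[[0,-0.5,4,0,0,0,0],[0,0,5,0,0,0,0],[0,0,0,0,0,0,0]]]' 
python3 -m jog '[[[0,0,3,0,0,0,0],[0,0,3,0,0,0,0],[0,0,0,0,0,0,0]]]'
```

```text
clock: 17.25
position: [0.6071, -0.1677, 0.1389]
tool_rot: [-3.141, 0.001, 0.254]
force: [1.3, -0.5, -2.3]
grip_width: 0.0572
finger_force: 76.2
clock: 17.55
position: [0.6075, -0.1678, 0.1338]
tool_rot: [3.141, -0.0, 0.254]
force: [-2.9, 0.1, 6.9]
grip_width: 0.0576
finger_force: 77.1
```

```bash
python3 -m jog '[[[0,0,0.5,0,0,0,0],[0,0,0,0,0,0,0.6],[0,0,0,0,0,0,1],[0,0,0,0,0,0,1],[0,0,0,0,0,0,1]]]' 
python3 -m jog '[[[0,0,-20,0,0,0,1],[0,0,-40,0,0,0,1],[0,0,-50,0,0,0,1],[0,0,-50,0,0,0.14,1],[0,0,-10,0,0,0.14,1]]]' >/dev/null
python3 -m jog '[[[0,0,0,0,0,0.13,1],[0,0,0,0,0,0,1]]]' 
python3 -c "
from h import *
plan(.43,-.331,.30,-9)
look('netswitch',1,'scene');look('netswitch',1,'top');look('computer',1,'scene')"
```

```text
clock: 18.05
position: [0.6074, -0.1677, 0.1327]
tool_rot: [-3.142, 0.0, 0.254]
force: [-0.7, -0.5, 0.8]
grip_width: 0.0852
finger_force: 0.0
clock: 18.75
position: [0.6075, -0.1676, 0.3033]
tool_rot: [3.141, -0.001, -0.159]
force: [0.2, -0.1, -0.1]
grip_width: 0.0856
finger_force: 0.0
t 18.8 TURN [ 0.    -0.001 -0.001] then SHIFT mm [-149.7  189.1    3.3] rows 5.0 F [ 0.2 -0.1 -0.1] grip 0.0856 0.0
netswitch spot [[0.6011, -0.17, 0.0566]]
netswitch spot [[0.6056, -0.1675, 0.0567]]
computer spot [[0.4526, -0.3372, 0.0034]]
```

Netswitch is seated (z 0.0566). On to the computer.

```bash
python3 -m jog '[[[-30,38,0,0,0,0,1],[-30,38,0,0,0,0,1],[-30,38,0,0,0,0,1],[-30,38,0,0,0,0,1],[-30,37,0,0,0,0,1]]]' >/dev/null
python3 -m jog '[[[0,0,0,0,0,0,1],[0,0,0,0,0,0,1]]]' >/dev/null
python3 -c "
from h import *
f,st=look('computer',3,zs=.044,name='w6')
plan(.45,-.335,.080,-9)"
```

```text
computer rect [ 450.3 -336.4] [ 60.4 128.4] yaw -8.0 0.75
computer rect [ 449.9 -336.4] [ 60.6 129.2] yaw -8.2 0.88
computer rect [ 450.1 -336.3] [ 60. 129.] yaw -8.0 0.59
computer spot [[0.4466, -0.3392, -0.0013], [0.4492, -0.3384, -0.0011], [0.4501, -0.3377, -0.0043]]
t 20.4 TURN [-0.     0.     0.002] then SHIFT mm [ 20.3   1.1 222.8] rows 5.0 F [-0.2  0.9 -0. ] grip 0.0857 0.0
```

View pics/w6.png

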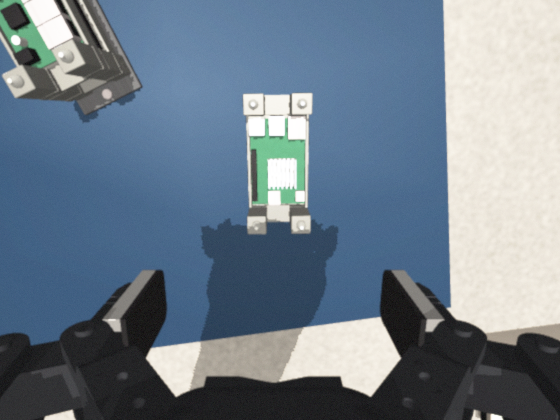

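The computer is at pixels (244–312, 93–235), centre (0.450, −0.3365), and clear of everything else.

```bash
python3 -m jog '[[[10.5,1.3,0,0,0,-0.014,1],[10,1.3,30,0,0,0,1],[0,0,45,0,0,0,1],[0,0,45,0,0,0,1],[0,0,45,0,0,0,1]]]' >/dev/null
python3 -m jog '[[[0,0,30,0,0,0,1],[0,0,18,0,0,0,1],[0,0,9,0,0,0,1],[0,0,0,0,0,0,1],[0,0,0,0,0,0,1]]]'
python3 -m jog '[[[0,0,0,0,0,0,0],[0,0,0,0,0,0,0],[0,0,0,0,0,0,0],[0,0,0,0,0,0,0],[0,0,0,0,0,0,0]]]' 70
python3 -m jog '[[[0,0,0,0,0,0,0],[0,0,0,0,0,0,0],[0,0,-10,0,0,0,0],[0,0,-40,0,0,0,0],[0,0,-50,0,0,-0.14,0]]]'
python3 -m jog '[[[0,0,-50,0,0,-0.14,0],[0,0,-40,0,0,-0.115,0],[0,0,-20,0,0,0,0],[0,0,0,0,0,0,0]]]'
python3 -c "
from h import *
c=np.array([.6075,-.1676])-.12*np.array([np.cos(.254),np.sin(.254)])
plan(*c,.29,14.6)"
```

```text
clock: 21.35
position: [0.4503, -0.3369, 0.0816]
tool_rot: [3.141, -0.001, -0.142]
force: [-0.1, 0.0, 0.4]
grip_width: 0.0854
finger_force: 0.0
clock: 21.85
position: [0.4502, -0.337, 0.0826]
tool_rot: [3.141, -0.002, -0.142]
force: [-4.5, 2.9, 24.2]
grip_width: 0.0556
finger_force: 69.0
clock: 22.35
position: [0.449, -0.336, 0.1813]
tool_rot: [-3.14, 0.003, -0.001]
force: [1.1, -1.4, -0.7]
grip_width: 0.0548
finger_force: 74.0
clock: 22.75
position: [0.4503, -0.3374, 0.2945]
tool_rot: [3.137, -0.003, 0.252]
force: [0.7, 0.4, -2.0]
grip_width: 0.0546
finger_force: 74.1
t 22.8 TURN [ 0.004 -0.003 -0.003] then SHIFT mm [  75.  -124.7    4.5] rows 3.0 F [ 0.7  0.4 -2. ] grip 0.0546 74.1
```

```bash
python3 -c "
from h import *
st=bot.observe();f=bot.grab_frame('wrist');save(f,'w7')
f=bot.grab_frame('scene');save(f,'s3',(30,60,250,260),2.8)"
```

```text
(no output)
```

View pics/w7.png

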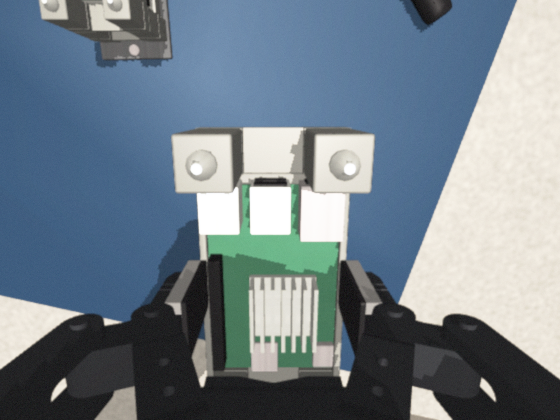

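View pics/s3.png

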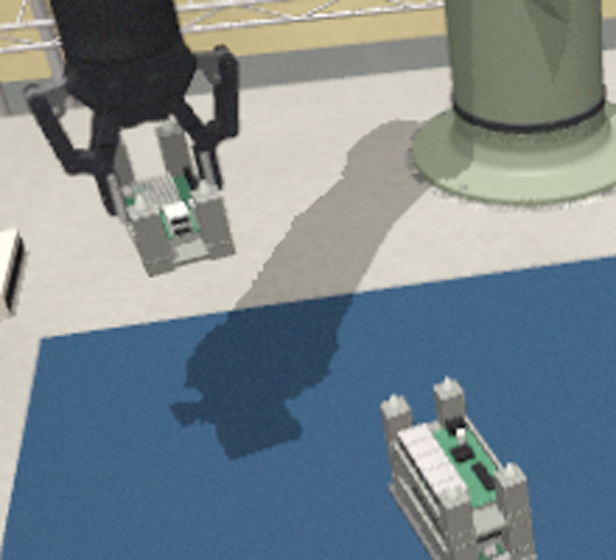

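The computer hangs level in the gripper, pegs at (202,165) and (344,165), held slightly higher on the rails than the earlier two.

```bash
python3 -c "
from h import *
st=bot.observe();f=bot.grab_frame('wrist')
inhand(f,st,[(202,165),(344,165)],st['position'][2]-.0826,.052)
plan(.6073,-.1677,.29,14.6)"
```

```text
pegs in tool mm [[55.8, -20.5, 30.6], [55.8, 19.4, 30.6]] dist 39.9 offset x 0.8 y -0.5
t 22.9 TURN [-0.001  0.001 -0.002] then SHIFT mm [ 195.5 -123.5    0.2] rows 5.0 F [-1.  -1.3 -2.1] grip 0.055 74.0
```

```bash
python3 -m jog '[[[32,-20,0,0,0,0,0],[32,-20,0,0,0,0,0],[32,-21,0,0,0,0,0],[32,-21,0,0,0,0,0],[32,-21,0,0,0,0,0]]]' >/dev/null
python3 -m jog '[[[34.5,-20.5,0,0,0,0,0],[0,0,0,0,0,0,0],[0,0,30,0,0,0,0],[0,0,30,0,0,0,0],[0,0,20,0,0,0,0]]]'
python3 -m jog '[[[0,0,10,0,0,0,0],[0,0,4,0,0,0,0],[0,0,0,0,0,0,0],[0,0,0,0,0,0,0]]]'
python3 -c "
from h import *
plan(.6065,-.1678,.1786,14.6)"
```

```text
clock: 23.9
position: [0.6059, -0.168, 0.2073]
tool_rot: [-3.14, 0.004, 0.253]
force: [-0.0, -0.7, -1.3]
grip_width: 0.0549
finger_force: 74.1
clock: 24.3
position: [0.6075, -0.1685, 0.1977]
tool_rot: [3.141, -0.001, 0.253]
force: [-0.1, 0.1, -1.4]
grip_width: 0.0547
finger_force: 74.3
t 24.3 TURN [ 0.    -0.001 -0.002] then SHIFT mm [-0.8 -0.9 19.1] rows 1.0 F [-0.1  0.1 -1.4] grip 0.0547 74.3
```

```bash
python3 -m jog '[[[-0.8,-0.9,6,0,0,0,0],[0,0,5,0,0,0,0],[0,0,2,0,0,0,0],[0,0,0,0,0,0,0]]]' 
python3 -m jog '[[[0,0,2,0,0,0,0],[0,0,2,0,0,0,0],[0,0,0,0,0,0,0]]]' 
python3 -m jog '[[[0,0,1.5,0,0,0,0],[0,0,0,0,0,0,0]]]'
```

```text
clock: 24.7
position: [0.606, -0.1678, 0.1835]
tool_rot: [-3.141, 0.0, 0.253]
force: [-0.6, -0.3, -1.2]
grip_width: 0.0551
finger_force: 74.2
clock: 25.0
position: [0.6061, -0.1678, 0.1796]
tool_rot: [-3.141, 0.0, 0.253]
force: [-1.0, 0.6, -2.2]
grip_width: 0.0549
finger_force: 74.2
clock: 25.2
position: [0.6063, -0.1678, 0.1791]
tool_rot: [3.141, -0.0, 0.253]
force: [-3.3, 1.0, 9.5]
grip_width: 0.0548
finger_force: 79.2
```

```bash
python3 -m jog '[[[0,0,0.6,0,0,0,0],[0,0,0,0,0,0,0.6],[0,0,0,0,0,0,1],[0,0,0,0,0,0,1],[0,0,0,0,0,0,1]]]' 
python3 -m jog '[[[0,0,-20,0,0,0,1],[0,0,-40,0,0,0,1],[0,0,-50,0,0,0,1],[0,0,-10,0,0,0.14,1],[0,0,0,0,0,0.14,1]]]' >/dev/null
python3 -m jog '[[[0,0,0,0,0,0.13,1],[0,0,0,0,0,0,1]]]' 
python3 -c "
from h import *
plan(.415,.356,.30,-9)
look('computer',1,'scene');look('computer',2,'top');look('fan',1,'scene')"
```

```text
clock: 25.7
position: [0.6062, -0.1678, 0.1778]
tool_rot: [3.142, -0.0, 0.253]
force: [-0.1, -0.4, 0.2]
grip_width: 0.0856
finger_force: 0.0
clock: 26.4
position: [0.6062, -0.1676, 0.2979]
tool_rot: [3.141, -0.0, -0.16]
force: [0.2, -0.4, 0.3]
grip_width: 0.0852
finger_force: 0.0
t 26.4 TURN [ 0.    -0.    -0.002] then SHIFT mm [-270.8 -487.3   -2.1] rows 12.0 F [ 0.2 -0.4  0.3] grip 0.0852 0.0
computer spot [[0.6075, -0.1699, 0.0968]]
computer spot [[0.6055, -0.1677, 0.097], [0.6046, -0.1645, 0.0999]]
fan spot [[0.438, 0.3538, 0.0023]]
```

Computer is seated (z ≈ 0.097). Now the fan.

```bash
for i in 1 2; do python3 -m jog '[[[-22,-40,0,0,0,0,1],[-22,-40,0,0,0,0,1],[-22,-40,0,0,0,0,1],[-22,-40,0,0,0,0,1],[-22,-40,0,0,0,0,1]]]' >/dev/null; done
python3 -m jog '[[[-25,-44,0,0,0,0,1],[-25,-43,0,0,0,0,1],[0,0,0,0,0,0,1],[0,0,0,0,0,0,1]]]' 
python3 -c "
from h import *
f,st=look('fan',3,zs=.014,name='w8')
plan(.437,.354,.078,-9)"
```

```text
clock: 28.4
position: [0.4317, 0.3151, 0.2965]
tool_rot: [3.139, 0.003, -0.155]
force: [0.4, -0.1, 0.6]
grip_width: 0.0851
finger_force: 0.0
fan rect [439.  355.2] [ 62.2 129.5] yaw -8.5 0.89
fan rect [439.1 355.3] [ 61.2 128.3] yaw -8.0 0.59
fan rect [439.1 355.6] [ 61.5 129.3] yaw -8.4 0.61
fan spot [[0.4365, 0.3491, 0.0019], [0.4335, 0.3528, 0.0], [0.4377, 0.3501, 0.0004]]
t 28.9 TURN [ 0.002  0.003 -0.002] then SHIFT mm [ -2.  -40.4 218.6] rows 5.0 F [ 0.9  0.2 -0.3] grip 0.0855 0.0
```

View pics/w8.png

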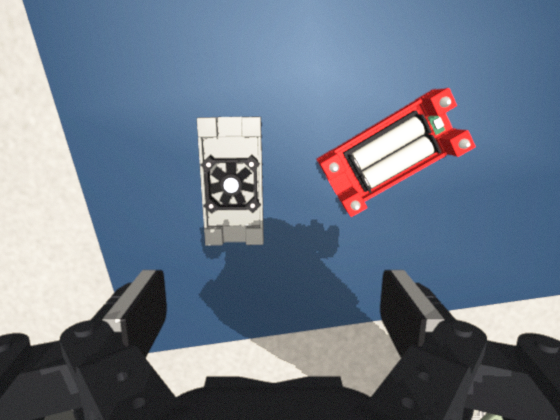

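The fan is at pixels (197–263, 117–245), centre (0.4385, 0.355). The red decoy at (395,150) is clear of the right finger by over 20 mm.

```bash
python3 -m jog '[[[-0.7,-21,0,0,0,-0.009,1],[0,-20.5,30,0,0,0,1],[0,0,45,0,0,0,1],[0,0,45,0,0,0,1],[0,0,40,0,0,0,1]]]' >/dev/null
python3 -m jog '[[[0,0,30,0,0,0,1],[0,0,18,0,0,0,1],[0,0,9,0,0,0,1],[0,0,0,0,0,0,1],[0,0,0,0,0,0,1]]]'
python3 -c "
from h import *
plan(.4385,.355,.0775,-8.4)"
```

```text
clock: 29.85
position: [0.4376, 0.3553, 0.0803]
tool_rot: [3.14, 0.003, -0.149]
force: [1.4, -0.7, 0.5]
grip_width: 0.0852
finger_force: 0.0
t 29.9 TURN [ 0.001  0.003 -0.002] then SHIFT mm [1.  0.2 2.8] rows 1.0 F [ 1.4 -0.7  0.5] grip 0.0852 0.0
```

```bash
python3 -m jog '[[[0.8,0,3,0,0,0,1],[0,0,0,0,0,0,0],[0,0,0,0,0,0,0],[0,0,0,0,0,0,0],[0,0,0,0,0,0,0]]]' 70
python3 -m jog '[[[0,0,0,0,0,0,0],[0,0,0,0,0,0,0],[0,0,0,0,0,0,0]]]'
python3 -m jog '[[[0,0,-10,0,0,0,0],[0,0,-40,0,0,0,0],[0,0,-50,0,0,-0.14,0],[0,0,-50,0,0,-0.14,0],[0,0,-50,0,0,-0.122,0]]]'
python3 -m jog '[[[0,0,-40,0,0,0,0],[0,0,0,0,0,0,0],[0,0,0,0,0,0,0]]]'
python3 -c "
from h import *
plan(.6065,-.1678,.31,14.5)"
```

```text
clock: 30.35
position: [0.4382, 0.3551, 0.0775]
tool_rot: [3.14, 0.003, -0.149]
force: [-2.8, -3.8, 17.3]
grip_width: 0.0577
finger_force: 71.4
clock: 30.65
position: [0.4381, 0.3551, 0.0775]
tool_rot: [3.14, 0.003, -0.149]
force: [-4.0, -2.5, 18.2]
grip_width: 0.0577
finger_force: 71.4
clock: 31.15
position: [0.4384, 0.3549, 0.2792]
tool_rot: [3.141, 0.003, 0.259]
force: [0.1, -0.2, -1.3]
grip_width: 0.0571
finger_force: 75.7
clock: 31.45
position: [0.4388, 0.3553, 0.3175]
tool_rot: [-3.141, 0.002, 0.253]
force: [1.0, -0.5, -2.1]
grip_width: 0.0573
finger_force: 75.7
t 31.4 TURN [-0.     0.002 -0.   ] then SHIFT mm [ 31.4 548.4   7.5] rows 11.0 F [ 1.  -0.5 -2.1] grip 0.0573 75.7
```

```bash
for i in 1 2; do python3 -m jog '[[[-6,39,0,0,0,0,0],[-6,39,0,0,0,0,0],[-6,39,0,0,0,0,0],[-6,39,0,0,0,0,0],[-6,39,0,0,0,0,0]]]' >/dev/null; done
python3 -m jog '[[[-6,39,0,0,0,0,0],[-6,39,0,0,0,0,0],[-6,39,0,0,0,0,0],[-6,39,0,0,0,0,0],[0,0,0,0,0,0,0]]]' >/dev/null
python3 -c "
from h import *
plan(.6065,-.1678,.315,14.5)"
```

```text
t 33.0 TURN [ 0.002  0.007 -0.006] then SHIFT mm [117.5  -1.9   0.8] rows 3.0 F [-0.6  0.1 -1.7] grip 0.0577 75.7
```

```bash
python3 -m jog '[[[40,-0.6,0,0,0,-0.006,0],[40,-0.6,0,0,0,0,0],[37,-0.6,0,0,0,0,0],[0,0,0,0,0,0,0],[0,0,25,0,0,0,0]]]' >/dev/null
python3 -m jog '[[[0,0,25,0,0,0,0],[0,0,16,0,0,0,0],[0,0,9,0,0,0,0],[0,0,0,0,0,0,0],[0,0,0,0,0,0,0]]]'
python3 -c "
from h import *
plan(.6065,-.1677,.2195,14.5)"
```

```text
clock: 33.95
position: [0.6067, -0.1629, 0.242]
tool_rot: [3.141, 0.004, 0.259]
force: [0.0, 0.6, -1.0]
grip_width: 0.0574
finger_force: 75.7
t 34.0 TURN [0.001 0.004 0.006] then SHIFT mm [-1.4  4.6 22.5] rows 1.0 F [ 0.   0.6 -1. ] grip 0.0574 75.7
```

```bash
python3 -m jog '[[[-1.4,4.6,0,0,0.004,0.006,0],[0,0,6,0,0,0,0],[0,0,4,0,0,0,0],[0,0,0,0,0,0,0],[0,0,0,0,0,0,0]]]'
python3 -c "
from h import *
plan(.6065,-.1677,.2195,14.5);look('fan',2,'scene');look('fan',2,'top')"
```

```text
clock: 34.45
position: [0.6065, -0.1675, 0.2316]
tool_rot: [3.141, 0.0, 0.253]
force: [0.4, -0.1, -1.1]
grip_width: 0.0573
finger_force: 75.7
t 34.5 TURN [0. 0. 0.] then SHIFT mm [-0.1  0.1 12.1] rows 1.0 F [ 0.4 -0.1 -1.1] grip 0.0573 75.7
fan spot [[0.6732, -0.3836, 0.0003], [0.6032, -0.1691, 0.1578]]
fan spot [[0.6634, 0.3787, -0.0003], [0.6067, -0.1676, 0.1558]]
```

```bash
python3 -m jog '[[[0,0,4,0,0,0,0],[0,0,3,0,0,0,0],[0,0,0,0,0,0,0]]]'
python3 -m jog '[[[0,0,2.5,0,0,0,0],[0,0,2.5,0,0,0,0],[0,0,0,0,0,0,0]]]'
```

```text
clock: 35.35
position: [0.6063, -0.1676, 0.224]
tool_rot: [3.141, 0.001, 0.253]
force: [0.1, -0.3, -1.5]
grip_width: 0.0574
finger_force: 75.7
clock: 35.65
position: [0.6067, -0.1677, 0.2197]
tool_rot: [3.141, -0.0, 0.253]
force: [-0.2, -0.5, 0.4]
grip_width: 0.0575
finger_force: 75.9
```

```bash
python3 -m jog '[[[0,0,0.8,0,0,0,0],[0,0,0,0,0,0,0]]]'
python3 -m jog '[[[0,0,0,0,0,0,0.6],[0,0,0,0,0,0,1],[0,0,0,0,0,0,1],[0,0,0,0,0,0,1],[0,0,-20,0,0,0,1]]]' 
python3 -m jog '[[[0,0,-40,0,0,0,1],[0,0,-40,0,0,0,1],[0,0,-10,0,0,0,1],[0,0,0,0,0,0,1],[0,0,0,0,0,0,1]]]' 
python3 -c "
from h import *
look('fan',2,'top')
f,_=look('fan',2,'scene')
save(f,'end',(100,80,300,300),2.7)"
```

```text
clock: 35.85
position: [0.6067, -0.1678, 0.2196]
tool_rot: [3.141, -0.001, 0.253]
force: [-3.2, 0.5, 11.7]
grip_width: 0.0578
finger_force: 77.1
clock: 36.35
position: [0.6056, -0.1673, 0.2368]
tool_rot: [-3.141, 0.003, 0.253]
force: [0.5, -0.0, 0.7]
grip_width: 0.0857
finger_force: 0.0
clock: 36.85
position: [0.6062, -0.1675, 0.3278]
tool_rot: [3.141, 0.001, 0.253]
force: [0.3, 1.1, 0.0]
grip_width: 0.0855
finger_force: 0.0
fan spot [[0.608, -0.1669, 0.1416], [0.6082, -0.1665, 0.1394]]
fan spot [[0.605, -0.1714, 0.1443], [0.6065, -0.1686, 0.1439]]
```

View pics/end.png

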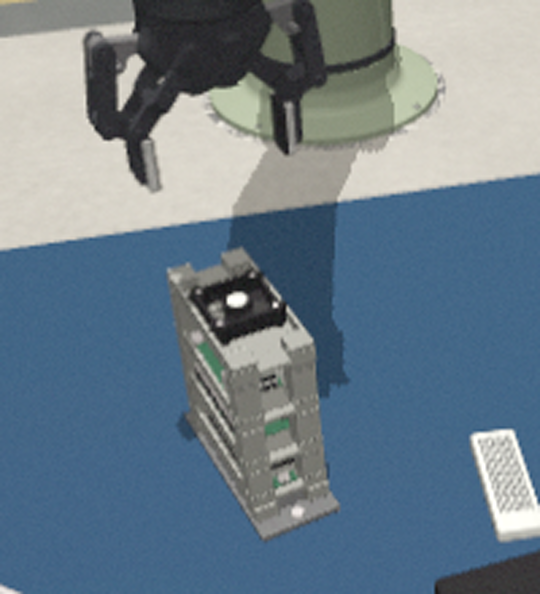

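The crop shows the full tower upright with its joints closed and the fan on top at (240,300). The gripper is clear above it.

```bash
python3 -c "
from workcell import bot
print(bot.job_done())"
```

```text
the job is handed in; nothing more can be done
None
```

The tower is built on the foot in the order asked (battery, netswitch, computer, fan), each frame seated before the next went on; I handed it in at about 37 s of the 115 s, but the hand-in gave no verdict.

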